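# Close the purge chamber and reset its needle valve

## Robot

A 6-joint arm with a two-finger parallel gripper is mounted at the origin on a cart in front of the work surface, level with it; the furniture and walls round the work are solid. World frame = base frame: x ahead of the robot, y to its left, z up, the work surface at z = 0. Lengths are in mm, angles in rad, forces in N, time in s.
With the tool pointing down it reaches from about 250 to 725 mm from the base axis. Payload 9.7 kg.
Tool frame: the origin (TCP) lies midway between the tips of the shut fingers; the grasp point (between the pads) lies 19 mm behind it; z points along the fingers, y is the direction in which the jaws open and shut (so a half turn about z gives the same grasp; the last joint's range is limited). The gripper opens to 85 mm and grips with 20 to 120 N. Pads are 22 mm wide; open, the fingers measure 114 mm over their backs; the gripper's body (76 mm by 85 mm) begins 54 mm behind the grasp point. The pads swing forward as they close: fully open they stand 13 mm farther back than shut.
Start: joints at [-1.223, 0.087, 0.176, 1.66, 0, 1.571], TCP at [187.454, -517.067, 231.284] pointing down, gripper open.
Joint ranges: [-3.13, 3.13], [-0.85, 1.81], [-1.15, 1.24], [-2.2, 2.28], [-1.44, 1.52], [-3.14, 3.14]. Speed limits (rad/s): [2.22, 2.22, 2.57, 3.14, 3.14, 3.14].

## Interface

Orientations are given as a unit quaternion [x, y, z, w].
In Python, from workcell import bot, move_gripper, get_image, camera_params gives the robot as it stands. Calls block until the motion is done:
- bot.goto(position, orientation): joint-space move of the TCP to a pose.
- bot.move_l(position, rotation=None, v=150, f_stop=None): straight line of the TCP; rotation=None keeps the orientation; v is the mean speed in mm/s. With f_stop (N) it stops when the force on the tool has changed by that much, and returns True; else False.
- bot.set_joints(angles): joint-space move.
- move_gripper(opening, strength=None): opening from 0.0 (shut) to 1.0 (fully open); strength is the grip in N (None keeps the last); returns when the fingers have stopped.
- bot.sleep(seconds).
- bot.inverse_kinematics(position, orientation): joint angles nearest the present ones, or None.
- bot.get_state(): the state.
- get_image(name): name is "side" or "top"; returns (picture, depth): 400x640x3 uint8, red, green, blue; 400x640 float32, mm along the optical axis (not along the pixel's ray), 0 where there is no reading.
- camera_params(name): a dict with "fovy" (degrees; the focal length in pixels is half the picture's height over the tangent of half this angle, whatever the lens; pixels are square), "cx", "cy" (the principal point, pixels), "R" (3x3) and "t" (3): a world point X has camera coordinates R X + t. Camera axes: x right, y down, z forward; pixel columns grow to the right and rows downward; lengths in mm; the calibration is good to about 2 mm. A picture is of the moment at which its call begins. camera_params takes no time and is no camera call.
A pose or a line that the arm cannot do raises bot.IKError and nothing moves.
- bot.close_job(): hands the job in, once; it reports no verdict.
The state is a dict: "t": time; "joint_positions": joint angles; "joint_velocities": joint speeds; "joint_torque": joint torques, N m; "tool_pos": TCP position; "eef_rot": TCP orientation; "contact_force": force on the tool from outside, world axes, zero at the start; "wrist_torque": the same for the moment, N m; "finger_gap": opening from 0.0 (shut) to 1.0 (fully open).
Only numpy, scipy, OpenCV 4.12 (cv2) and the standard library are available. Lean on these libraries where they do the work, as an engineer would, in place of code of your own. Each camera call takes 0.05 s, during which the arm holds its last target. There are 200 camera calls.

## Task

Get the sample chamber ready for purging: first lower its hinged lid gently until it is fully closed, then take the valve's handwheel by its black crank grip and turn it clockwise all the way to its stop. From the stop, back it off exactly two full turns counter-clockwise and finish there, still holding the crank grip between the fingers (do not let go). Leave the bottle, the beaker and the other things on the bench where they are.

Things in the scene. Friction and masses are not known exactly. Their poses are not given: they have to be found in the camera images.
- purge_unit: Fixed unit: grey base plate 190 x 330 x 12 mm (x, y, z) carrying a white open box (sample chamber, outside 150 x 150 mm, rim 72 mm above the bench, centre at y = +80 mm of this frame) and a brass valve pillar (at y = -95 mm). Origin: centre of the plate's underside, on the bench; z up, the chamber's hinge lies on the +x side, its front on the -x side. A copper pipe 57 mm above the bench joins the two. The unit's place and yaw vary; it cannot move.
- lid_hinge (a point): Middle of the lid's hinge axis, on the far (+x) rim of the chamber, 74 mm above the bench; the axis runs along the unit's y.
- lid_tab (a point): Upper face of the blue tab at the middle of the lid's front edge, 165 mm from the hinge axis and 10 mm above the lid's underside; it moves with the lid. The tab is 50 mm wide, 7 mm thick and juts out 24 mm in front of the pane. Shut, this face stands 84 mm above the bench.
- lid (a joint): Lid angle in rad: 0 fully closed and level, growing as it opens upward (starts 0.7 to 1.15). Clear pane with a blue frame 154 mm wide, 150 mm deep, 10 mm thick, 120 g. Its stiff friction hinge (0.22 N m) leaves it where it is left; pressing down on the tab with a few newtons lowers it.
- wheel_axis (a point): On the vertical axis of the red handwheel, at its flat upper face, 110 mm above the bench. The wheel is a solid disc of 120 mm diameter, 15 mm thick, with a white dash opposite the crank grip.
- valve (a joint): Angle of the handwheel in rad, counted over whole turns: 0 at the closed stop, growing counter-clockwise seen from above (opening), 6.283 a turn, two turns = 12.566; a far stop at 18.85. Starts 1.2 to 4.2. Friction 0.12 N m, about 3 N at the crank grip; no spring. The closed stop is rigid. At the stop the crank grip lies on the -x side of the unit.
- crank_grip: Black upright crank grip on the handwheel, 20 mm in diameter, 52 mm tall, 45 mm from the wheel's axis; origin at its centre, half-way up, 31 mm above the wheel's upper face and 141 mm above the bench (it begins 5 mm above the wheel). It revolves freely on its own pin, so a gripper that keeps its orientation can carry it round the circle.
- agar_bottle: Loose bottle with blue cap, 56 mm in diameter, 107 mm tall, left of the unit; origin under its base; bystander.
- beaker: Loose clear beaker, 48 mm in diameter, 57 mm tall, behind and left of the unit; origin under its base; bystander.
- timer: Loose white timer, 33 x 52 x 47 mm, behind the unit on the right; origin under its base; bystander.
- dish_05: Loose closed dish, 60 mm in diameter, 15 mm high, left of the unit; origin under its base; bystander.

How it is judged (in metres and radians):
On the way, in this order (a step that is already met when the one before it is completed fails the run):
1. the lid is fully closed (value of joint lid below 0.05 rad), for 0.2 s.
2. the valve is closed to its stop, the lid still closed (value of joint valve below 0.07 rad and value of joint lid below 0.06 rad), for 0.2 s.
At the end, for the whole second after the job is handed in: The valve stands two turns (12.57 rad) from its closed stop within 0.2 rad and at rest, the lid is closed within 0.06 rad, the crank grip is held between the fingers (over 5 N, grasp point within 25 mm of its axis), and the bottle and the beaker stand where they were within 30 mm (value of joint valve between 12.3664 and 12.7664 rad and velocity of joint valve between -0.1 and 0.1 rad/s and value of joint lid below 0.06 rad and contact force between the fingers and crank_grip above 5 N and horizontal distance between the grasp point and crank_grip below 0.025 m and angle between agar_bottle's own z axis and vertical below 0.2 rad and distance of each of agar_bottle, beaker from where it was at the start of the episode below 0.03 m); the arm keeps its last pose, push and grip.
It fails at once if the lid is slammed (faster than 3 rad/s) (velocity of joint lid below -3 rad/s).
It fails at once if a bystander is shoved by more than 30 mm (distance of any of agar_bottle, beaker, timer, dish_05 from where it was at the start of the episode above 0.03 m).
It also fails if it takes over 72 s, if anything falls off the work surface, if the arm or the gripper's body presses on something with over 40 N, if the wrist force passes 120 N, or if a joint passes its speed limit or range.

## Working session

There is one attempt and no reset: what is moved stays moved. The work goes in short steps, each a Python script; the robot and the scene stay as the last script left them, time stands still between calls to the robot, and variables do not carry over. Pictures are saved under pics/ and viewed, about 8 in all and at most 12, crops included, and the job is handed in when it is done.

```bash
ls; mkdir -p pics; python3 - <<'E'
from workcell import bot,get_image,camera_params
import cv2,numpy as np
for n in("side","top"):
    p,d=get_image(n); cv2.imwrite(f"pics/{n}0.png",p[:,:,::-1]); np.savez(f"pics/{n}0.npz",p=p,d=d); c=camera_params(n); print(n,{k:np.round(v,3).tolist() for k,v in c.items()})
print(bot.get_state())
E
```

```text
pics
side {'fovy': 53.781, 'cx': 321.17, 'cy': 196.017, 'R': [[-0.931, -0.366, 0.012], [-0.206, 0.498, -0.842], [0.302, -0.786, -0.539]], 't': [662.568, 63.051, 1190.394]}
top {'fovy': 57.157, 'cx': 320.291, 'cy': 199.691, 'R': [[0.019, -1.0, -0.015], [-0.992, -0.017, -0.122], [0.122, 0.017, -0.992]], 't': [267.481, 609.896, 945.834]}
{'t': 0.1, 'joint_positions': array([-1.22299206e+00,  8.73860989e-02,  1.75214789e-01,  1.65980971e+00,
        2.53973869e-05,  1.57080395e+00]), 'joint_velocities': array([-0.00017756, -0.00189012, -0.00059531,  0.00019976, -0.00065138,
        0.00016523]), 'joint_torque': array([ 1.41115746e-03, -5.21562159e+01,  4.65651584e+01,  1.60175812e-02,
        1.26247753e-05, -2.34616448e-05]), 'tool_pos': array([ 187.39392057, -516.86736304,  230.66513041]), 'eef_rot': array([ 9.84917580e-01,  1.73023145e-01, -8.99870698e-05, -5.85609614e-04]), 'contact_force': array([ 0.06105831, -0.02798979,  0.26809395]), 'wrist_torque': array([-0.00433702,  0.00860479,  0.0199963 ]), 'finger_gap': 0.9999977606369732}
```

View pics/top0.png

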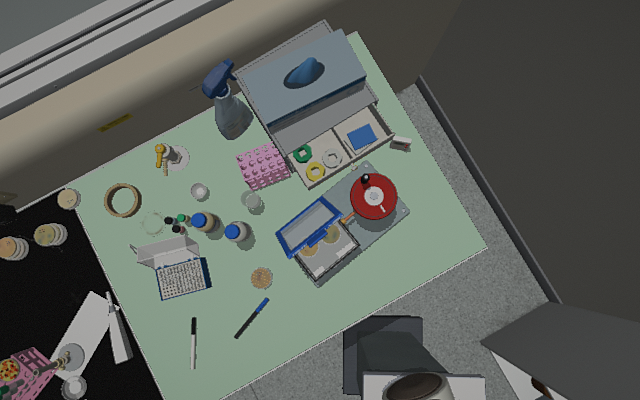

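View pics/side0.png

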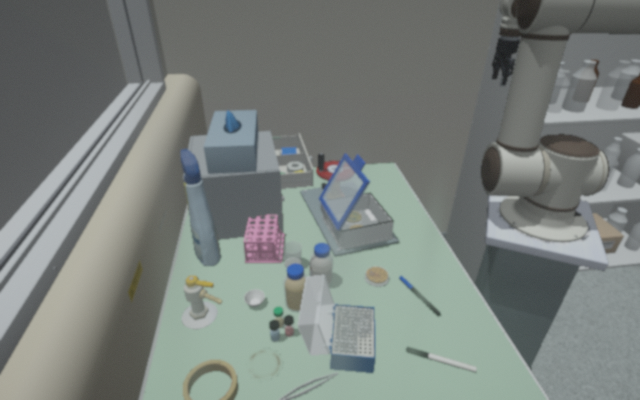

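Top view: red wheel around (374,195), black grip at (365,179), white dash at (381,209), lid frame with blue tab near (325,235), plate corners near (370,163), (410,212), (318,285). Side view confirms the lid standing open, its tab at (357,163). Next I turn these into world points.

```bash
cat > h.py <<'E'
import numpy as np,cv2
from workcell import bot,get_image,camera_params
from scipy.spatial.transform import Rotation as Ro
def K(c): f=200/np.tan(np.radians(c["fovy"])/2); return f
def ray(n,uv,z):
    c=camera_params(n);R=np.array(c["R"]);t=np.array(c["t"]);f=K(c);uv=np.atleast_2d(uv).astype(float)
    d=np.c_[(uv[:,0]-c["cx"])/f,(uv[:,1]-c["cy"])/f,np.ones(len(uv))]@R; o=-R.T@t
    return o+d*((z-o[2])/d[:,2])[:,None]
def cloud(n,d):
    c=camera_params(n);R=np.array(c["R"]);t=np.array(c["t"]);f=K(c)
    v,u=np.mgrid[:400,:640]; P=np.stack([(u-c["cx"])/f*d,(v-c["cy"])/f*d,d],-1)
    return (P-t)@R
def hsv(p): return cv2.cvtColor(p,cv2.COLOR_RGB2HSV)
E
python3 - <<'E'
from h import *
z=np.load("pics/top0.npz");p,d=z["p"],z["d"];W=cloud("top",d);H=hsv(p)
roi=np.zeros((400,640),bool);roi[155:295,260:420]=1
red=roi&((H[...,0]<8)|(H[...,0]>172))&(H[...,1]>150)&(H[...,2]>60)
c=max(cv2.findContours(red.astype(np.uint8),0,2)[0],key=cv2.contourArea)
hull=cv2.convexHull(c)[:,0]; (e)=cv2.fitEllipse(cv2.convexHull(c)); print("red ell",e,ray("top",e[0],110), "z",np.percentile(W[red][:,2],[10,50,90]))
black=roi&(p.max(2)<45); black[:160]=0
sub=np.zeros_like(roi);sub[165:200,350:385]=1
b=black&sub; print("grip z",b.sum(),np.percentile(W[b][:,2],[10,50,90])); t=b&(W[...,2]>155); print(t.sum(),W[t].mean(0) if t.any() else 0, np.argwhere(b).mean(0))
blue=roi&(H[...,0]>105)&(H[...,0]<130)&(H[...,1]>120)&(H[...,2]>60); blue[:190]=0; blue[:,360:]=0
P=W[blue]; print("blue",blue.sum(),P.min(0),P.max(0))
# plate: grey, z~12
pl=roi&(abs(W[...,2]-12)<5)&(H[...,1]<50)
cc=max(cv2.findContours(cv2.morphologyEx(pl.astype(np.uint8),2,np.ones((3,3))),0,2)[0],key=cv2.contourArea)
# chamber rim / plate: rect of points
pts=W[pl&(cv2.morphologyEx(pl.astype(np.uint8),2,np.ones((3,3)))>0)][:,:2].astype(np.float32)
print("plate rect",cv2.minAreaRect(pts),len(pts))
wh=roi&(abs(W[...,2]-72)<5)&(H[...,1]<60); pts=W[wh][:,:2].astype(np.float32); print("rim",len(pts),cv2.minAreaRect(pts))
m=p.copy(); m[pl]=(255,255,0); m[wh]=(255,0,255); m[blue]=(0,255,255); m[red]=(0,255,0); m[b]=(255,128,0)
v=np.hstack([cv2.resize(x[150:300,255:425],None,fx=2.3,fy=4/1.7*1,interpolation=0) for x in(p,m)]); cv2.imwrite("pics/m1.png",v[...,::-1])
E
```

```text
red ell ((373.0950012207031, 196.1858367919922), (46.00346374511719, 46.76182556152344), 120.36871337890625) [[607.28519107 146.2889787  110.        ]] z [106.39151102 108.6837283  110.80888813]
grip z 49 [129.22854195 160.12394167 165.34647743]
31 [643.868012   172.19211726 162.71332498] [178.91836735 364.20408163]
blue 773 [454.88497854 227.22654653  83.25044712] [ 608.70944917  388.76538292 1017.08134939]
plate rect ((548.6346435546875, 216.80140686035156), (189.44322204589844, 327.79693603515625), 40.106998443603516) 2375
rim 296 ((564.2249145507812, 334.9682312011719), (325.2642517089844, 150.08641052246094), 39.922237396240234)
```

View pics/m1.png

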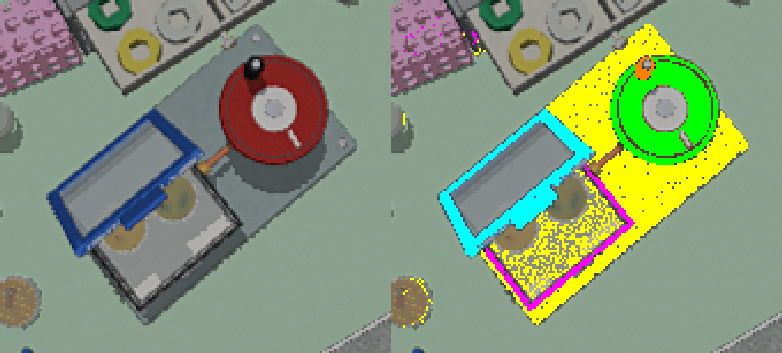

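Overlay: plate (yellow) fits 189 × 328 mm, wheel, grip and blue lid frame are all segmented cleanly. Next: the lid angle in the unit frame and the heights of things near the wheel.

```bash
cat >> h.py <<'E'
C=np.array([548.6,216.8]);YAW=np.radians(40.1)
X=np.array([np.cos(YAW),np.sin(YAW)]);Y=np.array([-X[1],X[0]])
AX=np.array([608.5,145.2])
def U(x,y,z): return np.r_[C+x*X+y*Y,z]
def toU(P): q=P[...,:2]-C; return np.stack([q@X,q@Y,P[...,2]],-1)
E
python3 - <<'E'
from h import *
z=np.load("pics/top0.npz");p,d=z["p"],z["d"];W=cloud("top",d);H=hsv(p);V=toU(W)
blue=(H[...,0]>105)&(H[...,0]<130)&(H[...,1]>120)&(H[...,2]>60)
v,u=np.mgrid[:400,:640]; m=blue&(u>265)&(u<350)&(v>190)&(v<262)&(W[...,2]<300)
Q=V[m]; print(len(Q),np.percentile(Q,[2,50,98],axis=0).round(1))
s=np.argsort(Q[:,0]); 
for q in np.array_split(s,8): print(np.median(Q[q],0).round(1), Q[q][:,1].min().round(),Q[q][:,1].max().round())
th=np.arctan2(Q[:,2]-74,75-Q[:,0]); r=np.hypot(Q[:,2]-74,75-Q[:,0]); o=r>100; print("th",np.median(th[o]),np.percentile(r,[50,98,100]))
# neighbours around wheel
q=W[...,:2]-AX; R=np.linalg.norm(q,axis=-1)
for a,b in((0,12),(12,25),(25,60),(62,80),(80,100),(100,120),(120,140)):
    k=(R>a)&(R<b)&(W[...,2]<600); i=np.argmax(np.where(k,W[...,2],-1)); print(a,b,np.percentile(W[k][:,2],[50,99]).round(), W.reshape(-1,3)[i].round())
for n,qq in (("lid",[1,0,0,0]),):
  pass
for a in range(0,180,30):
  qd=(Ro.from_euler("z",np.degrees(YAW)+a,degrees=True)*Ro.from_euler("x",180,degrees=True)).as_quat()
  js=[bot.inverse_kinematics(np.r_[AX+45*np.array([np.cos(t),np.sin(t)]),126],qd) for t in np.linspace(0,6.28,9)]
  jl=bot.inverse_kinematics(U(-30,80,260),qd)
  f=lambda j:None if j is None else np.round(j,2)
  print(a,[None if j is None else round(j[5],2) for j in js],f(js[0]),f(jl))
E
```

```text
767 [[ -0.9   6.3  85.7]
 [ 18.6  81.2 204.2]
 [ 84.4 155.3 231.3]]
[  2.2  80.7 229.5] 58.0 105.0
[ 10.2  83.9 213.5] 5.0 156.0
[ 13.6  82.8 210.9] 6.0 158.0
[ 16.8  81.7 207.8] 6.0 155.0
[ 25.3  90.4 192. ] 5.0 156.0
[ 48.5  17.  149.9] 5.0 156.0
[76.9 70.8 99.5] 5.0 157.0
[82.6 84.9 88.4] 5.0 154.0
th 1.151362352510271 [142.07785023 174.34689146 176.47087678]
0 12 [110. 114.] [617. 142. 115.]
12 25 [110. 113.] [630. 135. 114.]
25 60 [108. 165.] [644. 170. 169.]
62 80 [ 11. 162.] [664. 201. 164.]
80 100 [ 10. 190.] [555. 230. 211.]
100 120 [  9. 210.] [550. 236. 214.]
120 140 [ 11. 209.] [539. 249. 215.]
0 [np.float64(2.66), np.float64(2.71), np.float64(2.74), np.float64(2.74), np.float64(2.69), np.float64(2.64), np.float64(2.6), np.float64(2.62), np.float64(2.66)] [0.22 0.36 0.3  1.51 0.   2.66] [0.5  0.08 0.22 1.72 0.   2.94]
30 [np.float64(2.14), np.float64(2.19), np.float64(2.22), np.float64(2.22), np.float64(2.17), np.float64(2.11), np.float64(2.08), np.float64(2.09), np.float64(2.14)] [0.22 0.36 0.3  1.51 0.   2.14] [0.5  0.08 0.22 1.72 0.   2.42]
60 [np.float64(1.61), np.flo
[... 192 characters left out ...]
   1.89]
90 [np.float64(1.09), np.float64(1.14), np.float64(1.17), np.float64(1.17), np.float64(1.12), np.float64(1.07), np.float64(1.03), np.float64(1.05), np.float64(1.09)] [0.22 0.36 0.3  1.51 0.   1.09] [0.5  0.08 0.22 1.72 0.   1.37]
120 [np.float64(0.57), np.float64(0.62), np.float64(0.65), np.float64(0.65), np.float64(0.6), np.float64(0.54), np.float64(0.51), np.float64(0.52), np.float64(0.57)] [0.22 0.36 0.3  1.51 0.   0.57] [0.5  0.08 0.22 1.72 0.   0.85]
150 [np.float64(0.04), np.float64(0.09), np.float64(0.13), np.float64(0.12), np.float64(0.08), np.float64(0.02), np.float64(-0.01), np.float64(-0.0), np.float64(0.04)] [0.22 0.36 0.3  1.51 0.   0.04] [0.5  0.08 0.22 1.72 0.   0.32]
```

```bash
python3 - <<'E'
from h import *
z=np.load("pics/top0.npz");W=cloud("top",z["d"]);p=z["p"]
for v in range(120,190,4): print(v,[int(round(W[v,u,2])) for u in range(296,420,4)])
print(W[167,353].round(),W[150,350].round(),W[180,310].round(),W[142,402].round())
for uv in((235,232),(253,202),(261,277)): print(uv,W[uv[1],uv[0]].round())
E
```

```text
120 [210, 197, 199, 196, 200, 195, 197, 196, 199, 199, 196, 198, 192, 137, 139, 136, 136, 138, 135, 138, 138, 164, 181, -1, -3, -2, 0, -3, -3, -798, -807]
124 [198, 197, 197, 198, 194, 196, 198, 198, 197, 198, 193, 137, 136, 136, 137, 136, 142, 149, 156, 138, 136, 142, 167, 1, 0, -3, -2, -4, 0, -5, -804]
128 [197, 198, 198, 196, 193, 199, 197, 200, 197, 156, 138, 137, 139, 138, 138, 135, 157, 157, 156, 136, 140, 137, 153, 176, -1, -6, -2, -4, 0, 0, -804]
132 [198, 198, 197, 196, 198, 198, 196, 196, 138, 139, 172, 136, 138, 138, 157, 156, 156, 157, 160, 156, 138, 136, 138, 159, 179, -4, -5, -2, -3, 1, -4]
136 [196, 199, 199, 197, 197, 197, 137, 135, 136, 137, 143, 136, 138, 157, 158, 156, 155, 154, 157, 159, 147, 135, 136, 191, 177, 44, 42, -4, -2, -2, -2]
140 [198, 1017, 197, 197, 139, 136, 134, 139, 135, 139, 137, 161, 146, 147, 157, 158, 156, 156, 156, 158, 138, 139, 188, 155, 37, 45, 47, 45, 41, -1, -1]
144 [198, 200, 192, 138, 136, 135, 137, 139, 140, 137, 135, 136, 177, 151, 157, 157, 156, 159, 152, 137, 189, 168, -2, -1, 20, 25, 29, 33, 39, -2, -1]
148 [197, 153, 159, 156, 141,
[... 978 characters left out ...]
 156, 141, 155, 155, 155, 156, 189, 176, 136, -4, 1, -2, 13, 11, 12, 12, 166, 165, 106, 108, 111, 1017, -2, -2, -3, -1, -5, -1, -3, 1]
180 [1, -2, 182, 137, 152, 187, 181, 149, -2, -4, 0, 7, 12, 9, 9, 107, 111, 162, 159, 108, 107, 109, 106, 108, 1, -3, -1, -1, -3, 0, -3]
184 [-3, -2, 157, 138, 186, 159, -1, -3, -2, -1, 11, 9, 9, 10, 10, 107, 109, 108, 110, 107, 110, 109, 107, 111, 108, -2, -1, 1, 0, -2, -1]
188 [-1, -3, 0, 170, 143, -4, -3, -5, -1, 9, 11, 11, 10, 9, 110, 109, 110, 109, 112, 111, 109, 107, 110, 112, 110, -2, -1, 0, -5, -3, -7]
[669. 201. 164.] [717. 207. 138.] [640. 303. 141.] [767.  59.  40.]
(235, 232) [512. 488. 106.]
(253, 202) [600. 468.  -1.]
(261, 277) [396. 434.  16.]
```

The drawer knob at about (669,201,162) sticks out some 35 mm behind the grip's present spot, so the jaws should open along the unit's y. I use that same orientation for the lid, with the fingers shut.

```bash
cat >> h.py <<'E'
Q=(Ro.from_euler("z",np.degrees(YAW)+180,degrees=True)*Ro.from_euler("x",180,degrees=True)).as_quat()
def lidp(th,clr=0,r=162):
    s,c=np.sin(th),np.cos(th); return U(75-r*c+10*s+11+clr*s,81,74+r*s+10*c+clr*c)
def snap(n,name,box=None,k=1):
    p,d=get_image(n); np.savez(f"pics/{name}.npz",p=p,d=d)
    if box: p=cv2.resize(p[box[1]:box[3],box[0]:box[2]],None,fx=k,fy=k)
    cv2.imwrite(f"pics/{name}.png",p[...,::-1])
E
python3 - <<'E'
from h import *
move_gripper(0.0,40)
p=lidp(1.2,15); bot.goto(np.r_[p[:2],310],Q); bot.move_l(p,v=150)
f0=bot.get_state()["contact_force"]; hit=False
for th in np.r_[np.arange(1.15,0.0,-0.1),0.02]:
    hit=bot.move_l(lidp(th),v=70,f_stop=15); s=bot.get_state(); print(round(th,2),hit,(s["contact_force"]-f0).round(1),s["tool_pos"].round(1),lidp(th).round(1))
    if hit: break
if not hit: print(bot.move_l(lidp(0)-[0,0,5],v=20,f_stop=8))
s=bot.get_state(); print(s["t"],s["tool_pos"],s["contact_force"])
snap("top","lid1",(230,140,430,300),3)
E
```

```text
Traceback (most recent call last):
NameError: name 'move_gripper' is not defined
```

```bash
sed -i 's/from workcell import bot,/from workcell import bot,move_gripper,/' h.py
python3 - <<'E'
from h import *
move_gripper(0.0,40)
p=lidp(1.2,15); bot.goto(np.r_[p[:2],310],Q); bot.move_l(p,v=150)
f0=bot.get_state()["contact_force"]; hit=False
for th in np.r_[np.arange(1.15,0.0,-0.1),0.02]:
    hit=bot.move_l(lidp(th),v=70,f_stop=15); s=bot.get_state(); print(round(th,2),hit,(s["contact_force"]-f0).round(1),s["tool_pos"].round(1),lidp(th).round(1))
    if hit: break
if not hit: print(bot.move_l(lidp(0)-[0,0,5],v=20,f_stop=8))
s=bot.get_state(); print(s["t"],s["tool_pos"],s["contact_force"])
snap("top","lid1",(230,140,430,300),3)
E
```

```text
1.15 False [-0.3  0.7 -0.7] [518.8 297.6 226.9] [518.6 297.4 226. ]
1.05 False [ 0.6  0.3 -1. ] [507.3 287.9 219.7] [507.2 287.8 219.5]
0.95 False [-0.6  1.4 -0.9] [496.4 278.8 211.8] [496.4 278.7 211.6]
0.85 False [-0.1  0.4 -0.5] [486.2 270.2 202.5] [486.2 270.1 202.3]
0.75 False [0.1 0.4 0.3] [476.8 262.2 191.9] [476.8 262.2 191.7]
0.65 False [-0.   0.6 -0.3] [468.2 255.  180.2] [468.2 255.  180. ]
0.55 False [ 0.1 -0.3 -0.2] [460.6 248.6 167.3] [460.6 248.6 167.2]
0.45 False [ 0.3 -0.4 -1.2] [453.9 243.  153.6] [454.  243.  153.5]
0.35 False [-0.7  1.2 -0.2] [448.3 238.3 139. ] [448.4 238.3 138.9]
0.25 False [-0.3  0.2  0.5] [443.9 234.5 123.6] [444.  234.6 123.8]
0.15 False [ 0.1  0.1 -0.1] [440.5 231.7 107.6] [440.8 231.9 108.1]
0.05 False [ 1.   0.9 -0.1] [438.5 230.1  91.5] [438.8 230.3  92.1]
0.02 False [ 0.2 -0.4 -0.3] [438.4 229.9  87. ] [438.5 230.   87.2]
True
9.95 [438.64649711 230.03505357  83.81844571] [-1.52499774 -0.67264201  6.54092299]
```

View pics/lid1.png

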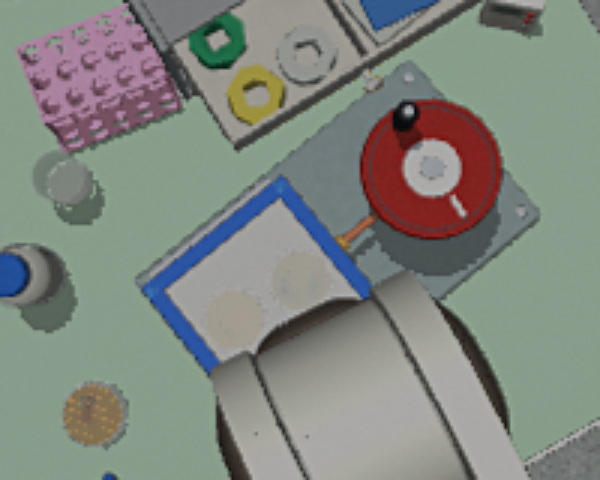

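The lid lies shut and level: contact came at z = 83.8 mm against the expected 84. The grip is still at its start spot (crop (405,117)) with the knob at (372,80). Now I grasp the grip.

```bash
python3 - <<'E'
from h import *
bot.sleep(0.3); s=bot.get_state(); p=s["tool_pos"]
bot.move_l(p+[0,0,110],v=200)
G=np.array([643.9,172.2])
bot.goto(np.r_[G,230],Q); move_gripper(1.0,40)
f0=bot.get_state()["contact_force"]
print("hit",bot.move_l(np.r_[G,130],v=100,f_stop=8), (bot.get_state()["contact_force"]-f0).round(1))
move_gripper(0.0,40)
s=bot.get_state(); print(s["t"],s["finger_gap"],s["tool_pos"].round(1),(s["contact_force"]-f0).round(1))
snap("top","g1",(230,120,430,280),3); snap("side","g1s",(230,90,430,250),3)
import cv2; cv2.imwrite("pics/g1b.png",np.hstack([cv2.resize(cv2.imread(f"pics/{n}.png"),(400,320)) for n in("g1","g1s")]))
E
```

```text
hit False [ 0.5 -0.7  0.9]
14.4333 0.21952785244912495 [644.1 172.1 130.3] [ 0.2 -0.6  3.1]
```

View pics/g1b.png

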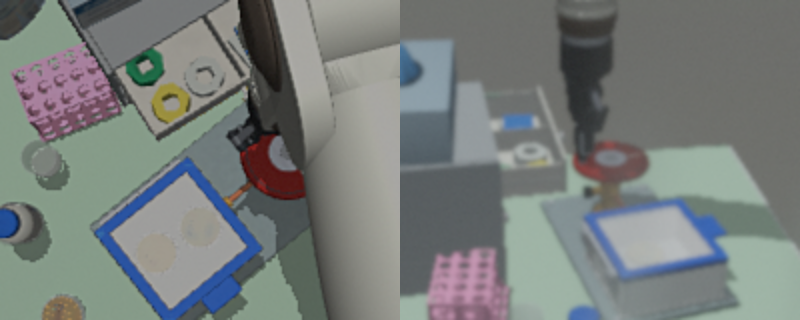

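The finger gap of 0.22 (about 19 mm) matches the grip's diameter. Both views show the grip between the fingers and the lid flat with its tab down. Now clockwise, watching the forces.

```bash
cat >> h.py <<'E'
def circ(a,r=45): return np.array([np.cos(a),np.sin(a)])*r
def turn(a0,a1,off,f0,step=10,v=60,lim=40,show=3,z=130):
    n=max(1,int(np.ceil(abs(a1-a0)/np.radians(step))))
    for i,a in enumerate(np.linspace(a0,a1,n+1)[1:]):
        h=bot.move_l(np.r_[AX+off+circ(a),z],v=v,f_stop=lim); s=bot.get_state(); F=(s["contact_force"]-f0)[:2]
        fr,ft=F@circ(a,1),F@circ(a+np.pi/2,1)
        if i%show==0 or h: print(round(np.degrees(a)),"Fr %.1f Ft %.1f Fz %.1f"%(fr,ft,(s["contact_force"]-f0)[2]),"gap %.3f"%s["finger_gap"],(s["tool_pos"][:2]-AX-circ(a)).round(1),"t %.1f"%s["t"])
        if h: return a,True
    return a,False
E
python3 - <<'E'
from h import *
s=bot.get_state(); a0=np.arctan2(*(s["tool_pos"][:2]-AX)[::-1]); print(np.degrees(a0))
f0=s["contact_force"]; print(f0)
print(turn(a0,np.radians(-130),np.zeros(2),f0,show=2))
E
```

```text
37.13352806329348
[ 0.39356965 -0.84021566  2.77805501]
27 Fr -4.4 Ft 0.5 Fz 2.2 gap 0.216 [-0.1 -0.6] t 14.8
8 Fr -4.6 Ft 0.3 Fz 1.7 gap 0.218 [-0.2 -0.5] t 15.4
-12 Fr -4.9 Ft -1.6 Fz 3.6 gap 0.216 [-0.2 -0.3] t 15.9
-32 Fr -3.7 Ft -2.0 Fz 2.9 gap 0.216 [-0.1 -0.1] t 16.5
-51 Fr -3.7 Ft -1.7 Fz 3.3 gap 0.218 [ 0.1 -0.1] t 17.0
-71 Fr -2.0 Ft -2.3 Fz 4.4 gap 0.219 [ 0.1 -0.2] t 17.6
-91 Fr 1.3 Ft -1.8 Fz 4.6 gap 0.217 [ 0.1 -0.3] t 18.1
-110 Fr 2.7 Ft -2.5 Fz 5.6 gap 0.215 [-0.1 -0.4] t 18.7
-130 Fr 4.8 Ft -2.1 Fz 6.3 gap 0.215 [-0.3 -0.3] t 19.2
(np.float64(-2.2689280275926285), False)
```

```bash
python3 - <<'E'
from h import *
f0=bot.get_state()["contact_force"]
a,h=turn(np.radians(-130),np.radians(-155),np.zeros(2),f0,step=3,v=15,lim=12,show=1)
bot.sleep(0.4); s=bot.get_state(); print(a,h,s["t"],s["tool_pos"].round(1),(s["contact_force"]-f0).round(1), np.degrees(np.arctan2(*(s["tool_pos"][:2]-AX)[::-1])))
np.save("stop.npy",s["tool_pos"])
snap("top","s1",(230,120,430,280),3); snap("side","s1s",(230,90,430,250),3)
cv2.imwrite("pics/s1b.png",np.hstack([cv2.resize(cv2.imread(f"pics/{n}.png"),(400,320)) for n in("s1","s1s")]))
E
```

```text
-133 Fr -0.6 Ft 1.8 Fz -1.2 gap 0.215 [ 0.1 -0.6] t 19.5
-136 Fr -0.6 Ft 3.2 Fz -0.9 gap 0.217 [ 0.1 -0.7] t 19.8
-138 Fr -1.0 Ft 2.8 Fz -0.4 gap 0.216 [ 0.  -0.6] t 20.1
-141 Fr -1.9 Ft 4.3 Fz -1.6 gap 0.214 [ 0.2 -0.9] t 20.4
-144 Fr -4.5 Ft 3.6 Fz -5.0 gap 0.216 [ 1.6 -2.7] t 20.6
-2.5113348681473964 True 20.9917 [573.7 116.  130.3] [ 7.8 -0.4 -9. ] -140.00266511748606
```

View pics/s1b.png

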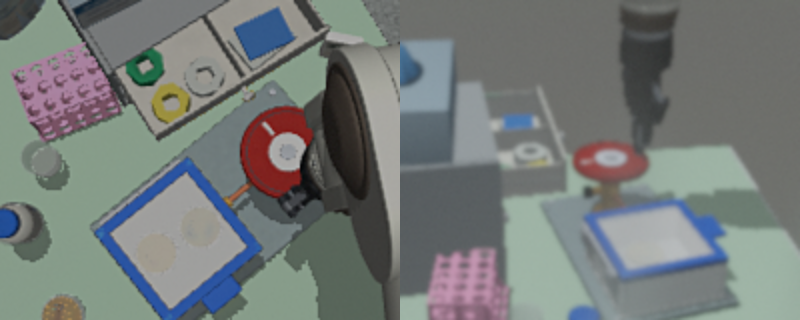

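The fingers were halted at −140.0° where the plate's pose predicts −139.9°, and the dash at (267,128) now lies on the +x side, so the wheel is at its stop. One slightly firmer push for certainty, then two turns back.

```bash
python3 - <<'E'
from h import *
f0=bot.get_state()["contact_force"]
print(bot.move_l(np.r_[AX+circ(np.radians(-147)),130],v=15,f_stop=14)); bot.sleep(0.3)
s=bot.get_state(); a0=np.arctan2(*(s["tool_pos"][:2]-AX)[::-1]); print("stop",np.degrees(a0),(s["contact_force"]-f0).round(1),s["t"])
A=np.radians(-140.)
a,h=turn(a0,A+4*np.pi,np.zeros(2),f0,show=6,lim=35)
bot.sleep(0.5); s=bot.get_state(); print(np.degrees(a),h,s["t"],s["tool_pos"].round(1),s["finger_gap"],np.degrees(np.arctan2(*(s["tool_pos"][:2]-AX)[::-1])),s["contact_force"].round(1))
snap("top","e1",(230,120,430,280),3); snap("side","e1s",(230,90,430,250),3)
cv2.imwrite("pics/e1b.png",np.hstack([cv2.resize(cv2.imread(f"pics/{n}.png"),(400,320)) for n in("e1","e1s")]))
E
```

```text
True
stop -139.84738814341637 [-4.8  1.5  3.4] 21.65
-130 Fr 4.5 Ft -4.9 Fz 5.9 gap 0.218 [-0.2 -0.4] t 21.9
-70 Fr -2.3 Ft -2.1 Fz 5.1 gap 0.219 [ 0.7 -0. ] t 23.6
-10 Fr -8.5 Ft 3.7 Fz 7.1 gap 0.217 [0.1 1.3] t 25.3
50 Fr -7.9 Ft 8.6 Fz 8.2 gap 0.217 [-0.7  0.1] t 27.0
110 Fr -0.5 Ft 5.8 Fz 6.4 gap 0.215 [ 0.2 -0.2] t 28.7
170 Fr 6.2 Ft -1.3 Fz 7.8 gap 0.216 [-0.1  0.4] t 30.4
230 Fr 6.9 Ft -5.8 Fz 9.0 gap 0.217 [-0.3 -0.3] t 32.1
290 Fr -1.0 Ft -2.3 Fz 7.4 gap 0.222 [0.7 0. ] t 33.8
350 Fr -5.9 Ft 3.9 Fz 8.1 gap 0.216 [0.  1.1] t 35.5
410 Fr -5.6 Ft 9.2 Fz 10.4 gap 0.216 [-0.9  0.2] t 37.2
470 Fr 0.4 Ft 6.5 Fz 7.1 gap 0.217 [-0.1 -0.3] t 38.9
530 Fr 6.4 Ft -1.5 Fz 8.1 gap 0.216 [-0.1  0.4] t 40.6
580.0 False 42.55 [573.6 116.1 130.2] 0.216300955199606 -140.21742306534588 [-3.3 -5.1  9.9]
```

View pics/e1b.png

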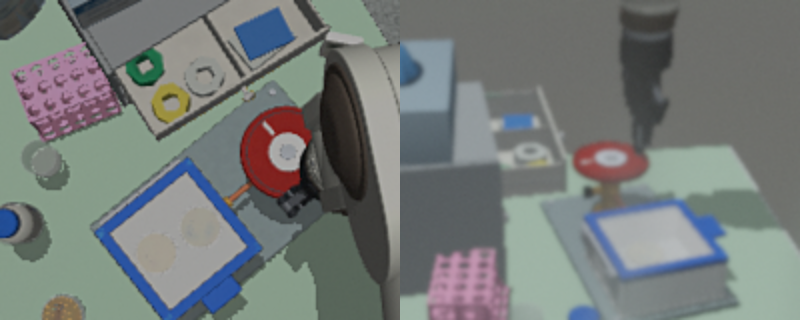

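The dash is back at (267,128), exactly as it was at the stop. The lid is shut, the bottle and beaker have not moved, and the gap still reads 0.216, so the grip is held. Handing in.

```bash
python3 -c "
from workcell import bot
print(bot.get_state()['finger_gap']); bot.close_job()"
```

```text
0.2176780996985161
the job is handed in; nothing more can be done
```

The job is handed in, at about 43 s on the robot's clock. The lid is closed, the valve was turned clockwise to its stop and then backed off two full turns, and the crank grip is still held.

- **Lid:** I lowered it along its arc with the fingers shut. It met resistance with the tab at 83.8 mm, against 84 mm expected when shut, and the later pictures show it still flat.
- **Stop:** I turned the wheel clockwise until the fingers were halted at −140.0°, where the unit's pose puts the stop at −139.9°. A second push stayed at −139.8°.
- **Two turns back:** After 720° counter-clockwise the fingers are at −140.2°. The white dash is in the same picture position as at the stop.
- **Grip:** The finger gap stayed at about 0.217 throughout, roughly the grip's diameter. I set the grip strength to 40 N but did not measure the finger contact force separately.
- **Bystanders:** The bottle, beaker and dish look unmoved in the last pictures. The timer was outside them, and the arm's path did not go near it.

No check failed or disagreed, but the valve angle is inferred from finger position and the dash, not read directly. Forces on the tool were around 15 N or less in the readings taken.

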